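# Brace the square jar in the rack and unscrew its tight lid

### The job

The lid of the square glass jar of hazelnuts is screwed on tight, so pick the jar up by its lid and stand it fully home in the empty well of the wooden jar rack, where it cannot turn. There, unscrew the lid anticlockwise until its threads let go, raise it two to three centimetres straight above the open jar and finish while still holding it there, level and still in the gripper. The jar must stay home in its well and the other things stay where they are.

Things in the scene. Friction and masses are not known exactly. Their poses are not given: they have to be found in the camera images.
- jar_center (a point): Square clear-glass jar of hazelnuts, body 64 x 64 mm in plan, 74 mm high with upright sides, then a round shoulder and neck at most 61 mm across; 112 mm high with its lid, 0.38 to 0.66 kg. The point is on its axis 56 mm above its underside; z up, x and y square to its sides (quarter turns are alike).
- jar_base (a point): Centre of the jar's underside; same axes.
- lid_center (a point): Centre of the jar's round steel lid, 60 mm across, 16 mm high, ribbed skirt, 0.03 kg. Screwed on, it is 48 mm above jar_center, its lower edge 22 mm above the flat top of the square body and 11 mm below the rim. z up; x, y turn with the lid.
- well (a point): Centre of the floor of the empty square well of the beech jar rack (fixed, 88 x 244 x 42 mm high, three wells in a row, 78 mm apart). Well 69 x 69 mm, 34 mm deep, bevelled 4 mm at its mouth; floor 8 mm above the worktop. x, y square to its walls, y along the row; the other wells lie on its -y side. The jar can turn some 5 degrees in it.
- salt_box_mid (a point): Bystander: white square salt box with a wooden lid, 62 mm square, 64 mm high with its knob, in the rack's middle well (pitch 78 mm). Half-way up.
- tea_tin_mid (a point): Bystander: square steel tin, 63 mm square, 56 mm high, in the rack's far end well. Half-way up.
- round_jar_mid (a point): Bystander: round empty glass jar, 72 mm across, 106 mm high with its steel lid; stands near the square jar. Half-way up.
- mug_mid (a point): Bystander: white mug, 80 mm across, 92 mm high. Half-way up.
- bowl_mid (a point): Bystander: white bowl, 110 mm across, 45 mm high. Half-way up.
- mill_mid (a point): Bystander: dark wooden pepper mill, 54 mm across, 136 mm high. Half-way up.
- jar_rim (a point): Centre of the jar's rim, 107 mm above its underside, with a rubber sealing ring. Three-lug twist lid: takes about 0.3 to 0.7 N m; anticlockwise from above it comes free after 50 to 75 degrees of turn relative to the jar, rising about 1 mm; some 25 degrees farther its lugs run against the next threads. Until free it carries the jar: lifting too early lifts the jar.
- spoon_mid (a point): Bystander: wooden spoon lying on the chopping board at the back of the worktop.
Not all that is in view belongs to the job. There is more than one size of the part that bears lid_center; the job needs the largest.

How it is judged:
By the outcome, as a careful person would: the job done as asked, in the order asked, and still so for the second after the job is handed in, while the arm keeps its last pose, push and grip.
It also fails if it takes over 48 s, if anything falls off the work surface, if the arm or the gripper's body presses on something with over 40 N, if the wrist force passes 120 N, or if a joint passes its speed limit or range.

### The arm

A 6-joint arm with a two-finger parallel gripper is mounted at the origin on the work surface. World frame = base frame: x ahead of the robot, y to its left, z up, the work surface at z = 0. Lengths are in mm, angles in degrees, forces in N, time in s.
With the tool pointing down it reaches from about 350 to 850 mm from the base axis. Payload 8.1 kg.
Tool frame: the origin (TCP) lies at the very end of the fingers, on their centre line; the grasp point (between the pads) lies r.tcp_to_grasp behind it (r.tcp_to_grasp is the distance from the TCP to the grasp point, in mm); z points along the fingers, y is the line along which they close (so a half turn about z gives the same grasp; the last joint's range is limited). The gripper opens to 85 mm and grips with 20 to 120 N. Pads are 22 mm wide; open, the fingers measure 114 mm over their backs; the gripper's body (76 mm by 85 mm) begins 54 mm behind the grasp point. The pads swing forward as they close: fully open they stand 13 mm farther back than shut.
Start: joints at [63.919, 7.471, 85.268, -0, 87.261, -4.893], TCP at [216.836, 559.453, 231.292] pointing down, gripper open.
Joint ranges: [-169.43, 169.43], [-51.17, 129.36], [1.28, 143.12], [-76.62, 256.62], [0, 156.53], [-152.29, 152.29]. Speed limits (degrees/s): [136.94, 136.94, 159.86, 180, 180, 180].

### API

Orientations are given as [roll, pitch, yaw] about the fixed x, y, z axes, in that order (R = Rz(yaw) Ry(pitch) Rx(roll)).
In Python, from bench import r gives the robot as it stands.
- The arm moves only by the shell command python3 -m handwheel 'ROWS' [OPENING] [FORCE]. ROWS is JSON, a list of rows, each a list of 4 numbers: the shift along the tool's x, y, z in m, then the turn about the tool's z in degrees. A call has 1 to 10 rows; each row shifts and turns the commanded pose from where the row before left it, along the tool's axes as they then stand; what a row does not reach is not made up. A row lasts 1/10 s, in which the tool goes at most 50 mm and 8.59 degrees, less where a joint would pass 70% of its speed; a pose out of reach is approached as far as the arm can. A call is refused whole if a number of a shift passes 0.05 or a number of a turn 8.59, either way. A call with a gripper value outside its range is refused whole. OPENING is the finger opening in m, from 0 to 0.0854, set as the call begins (- or left out, the last holds). The fingers move at their own pace and stop on an object; FORCE is the grip in N (left out, the last holds). Time passes only in rows, so rows that do not move let the fingers close. It gives the time, the measured TCP pose, the force, the opening and the grip force at its end, in the units of the state.
- r.sense(): the state, without advancing time (a new reading comes with each control period).
- r.snapshot(name): name is "scene" or "top" or "wrist"; returns the picture (400x640x3 uint8, red, green, blue); there is no depth.
- r.camera_params(name): a dict with "fx", "fy", "cx", "cy" (pixels), "D" ([k1, k2, p1, p2, k3] as OpenCV has them; the pictures are not rectified), "R" (3x3) and "t" (3): a world point X has camera coordinates R X + t; the wrist camera has in their place "mount" (4x4, takes a point from camera to tool coordinates, whose origin is the TCP and whose axes are the flange's). Camera axes: x right, y down, z forward; pixel columns grow to the right and rows downward; lengths in mm; the calibration is good to about 2 mm. A picture is of the moment at which its call begins: read the wrist's pose just before it. camera_params takes no time and is no camera call.
- r.hand_in(): hands the job in; it is judged then, once.
The state is a dict: "time": time; "joint_pos": joint angles; "qd": joint speeds; "joint_efforts": joint torques, N m; "tool_pos": TCP position; "tcp_rot": TCP orientation; "ft_force": force on the tool from outside, world axes, zero at the start; "wrist_torque": the same for the moment, N m; "finger_gap": finger opening in mm; "grip_force": force on a finger pad.
Only numpy, scipy, OpenCV 4.12 (cv2) and the standard library are available. Lean on these libraries where they do the work, as an engineer would, in place of code of your own. Each camera call takes 0.05 s, during which the arm holds its last target. There are 200 camera calls.

## Working session

There is one attempt and no reset: what is moved stays moved. The work goes in short steps, Python scripts to look and compute and a shell command to move; the robot and the scene stay as the last step left them, time stands still between calls to the robot, and variables do not carry over. Pictures are saved under pics/ and viewed, at most 10 in all, crops included, and the job is handed in when it is done.

```bash
mkdir -p pics; ls; python3 - <<'E'
from bench import r
import cv2,json
print(r.sense()); print(r.tcp_to_grasp)
for n in("scene","top","wrist"):
    print(n,r.camera_params(n))
    cv2.imwrite(f"pics/{n}0.png",r.snapshot(n)[:,:,::-1])
E
```

```text
pics
{'time': 0.0, 'joint_pos': array([ 6.39196254e+01,  7.51581890e+00,  8.53295314e+01,  2.89571635e-03,
        8.72633980e+01, -4.89419030e+00]), 'qd': array([ 0.04532569,  0.09594612, -0.01857527, -0.04877577, -0.01141917,
        0.00078488]), 'joint_efforts': array([-1.24177050e-04, -5.69394565e+01, -5.00547266e+01, -1.25049073e-04,
        1.50518690e-02,  1.56270465e-05]), 'tool_pos': array([216.56480918, 558.95035816, 230.23463007]), 'tcp_rot': array([-1.79891895e+02, -1.21595501e-02,  1.58813663e+02]), 'ft_force': array([ 0.45456174,  0.09878082, -0.70353696]), 'wrist_torque': array([0.04421638, 0.00701859, 0.0375443 ]), 'grip_force': 0.0, 'finger_gap': 85.3317577562788}
18.700000000000003
scene {'fx': 422.7572282351502, 'fy': 422.7572282351502, 'cx': 316.526087122172, 'cy': 195.83583627735683, 'D': array([-0.10932455,  0.        ,  0.        ,  0.        ,  0.        ]), 'R': array([[ 0.44442924,  0.89563988,  0.01765941],
       [ 0.62888718, -0.29790271, -0.71816077],
       [-0.63795264,  0.33027742, -0.69565311]]), 't': array([-247.61681726, -302.92355413, 1551.464005
[... 237 characters left out ...]
670678],
       [-0.98051349, -0.01947137, -0.19548442],
       [ 0.19591408, -0.02334701, -0.9803431 ]]), 't': array([-46.73325237, 588.60295959, 948.73657973])}
wrist {'fx': 311.8881116782218, 'fy': 311.8881116782218, 'cx': 317.51440410392877, 'cy': 197.9032130621503, 'D': array([-0.02532742,  0.        ,  0.        ,  0.        ,  0.        ]), 'mount': array([[ 2.65475665e-04, -9.65460756e-01, -2.60548380e-01,
         6.66569716e+01],
       [ 9.99999963e-01,  2.72512945e-04,  9.11577571e-06,
         1.17437537e-01],
       [ 6.22018828e-05, -2.60548373e-01,  9.65460792e-01,
        -1.42800178e+02],
       [ 0.00000000e+00,  0.00000000e+00,  0.00000000e+00,
         1.00000000e+00]])}
```

View pics/scene0.png

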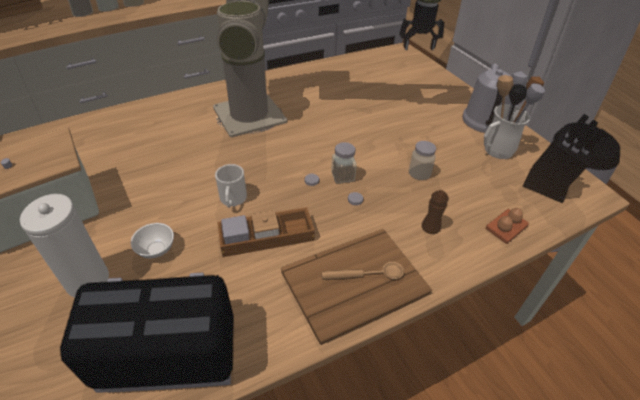

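View pics/top0.png

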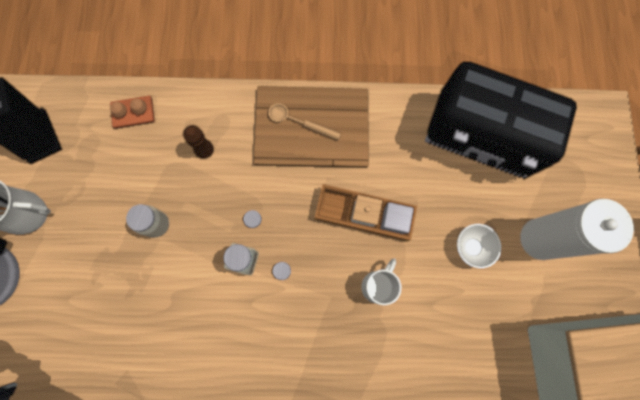

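The scene view shows jars at (344,160) and (423,158), loose lids at (312,180) and (356,199), and the rack at (267,230) with its empty well at the right end. In the top view the same things are: jars at (238,260) and (143,222), loose lids at (252,219) and (282,270), and the rack at (366,212) with the empty well at (335,206).

Things that could be taken for the target lid: jar (238,260), jar (143,222), loose lids (252,219) and (282,270). I'll choose between them in one close crop.

```bash
cat > h.py <<'E'
import numpy as np, cv2
from bench import r
from scipy.spatial.transform import Rotation as Ro
def cam(n,s=None):
    p=r.camera_params(n); K=np.array([[p['fx'],0,p['cx']],[0,p['fy'],p['cy']],[0,0,1]])
    if n=='wrist':
        s=s or r.sense(); T=np.eye(4); T[:3,:3]=Ro.from_euler('xyz',s['tcp_rot'],degrees=True).as_matrix(); T[:3,3]=s['tool_pos']
        W=np.linalg.inv(T@p['mount']); R,t=W[:3,:3],W[:3,3]
    else: R,t=np.array(p['R']),np.array(p['t'])
    return K,p['D'],R,t
def plane(c,uv,z):
    K,D,R,t=c; uv=np.array(uv,float).reshape(-1,1,2)
    d=cv2.undistortPoints(uv,K,D).reshape(-1,2); d=np.c_[d,np.ones(len(d))]@R; C=-R.T@t
    return C+d*((z-C[2])/d[:,2])[:,None]
def proj(c,X):
    K,D,R,t=c; return cv2.projectPoints(np.array(X,float).reshape(-1,3),cv2.Rodrigues(R)[0],t,K,D)[0].reshape(-1,2)
E
python3 - <<'E'
from h import *
a=cv2.imread('pics/scene0.png');b=cv2.imread('pics/top0.png')
up=lambda i:cv2.resize(i,(400,300),interpolation=cv2.INTER_CUBIC)
cv2.imwrite('pics/c1.png',np.vstack([np.hstack([up(a[125:215,295:415]),up(a[120:195,380:480])]),np.hstack([up(b[200:290,200:320]),up(b[165:255,310:430])])]))
c=cam('top')
print(plane(c,[(238,257),(141,218)],110), plane(c,[(252,219),(282,270)],16))
print(plane(c,[(335,206),(320,186),(415,208),(411,241),(317,221)],42))
E
```

```text
[[453.40087538 141.68586919 110.        ]
 [537.98147078 367.58747881 110.        ]] [[555.49814779 126.90348246  16.        ]
 [429.52658184  47.37684318  16.        ]]
[[ 587.9811229   -80.85727253   42.        ]
 [ 638.36204858  -42.85134182   42.        ]
 [ 586.82829417 -281.34624659   42.        ]
 [ 503.90105844 -268.79539194   42.        ]
 [ 549.41388075  -36.62998381   42.        ]]
```

View pics/c1.png

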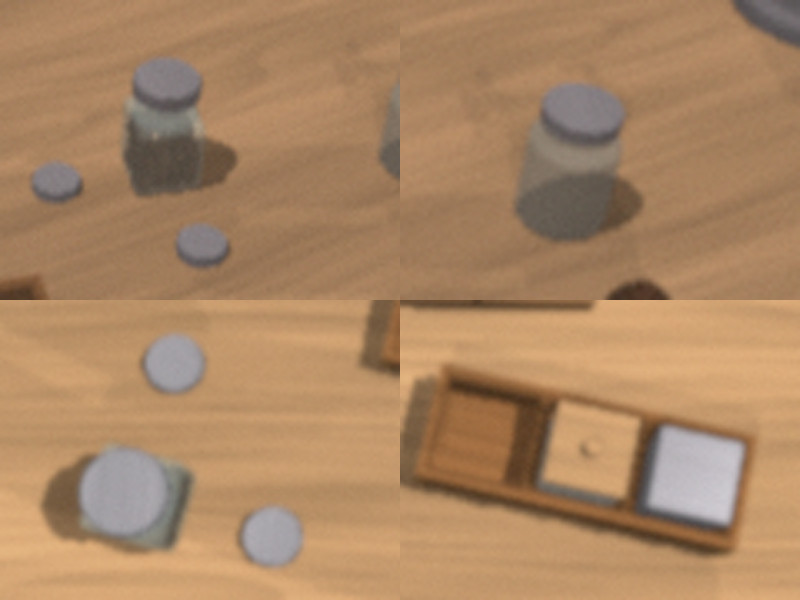

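The crop settles the choice. The jar at top (238,260) / scene (344,160) has a square body and nuts inside, with the large lid screwed on, so it is the target. The jar at (143,222) is round and empty, and the two loose lids are the smaller size. The empty well is at the rack's +y end. I'll move above the jar and look with the wrist camera.

```bash
python3 -m handwheel '[[-0.02,-0.016,0,4],[-0.037,-0.031,0,0],[-0.037,-0.031,0,0],[-0.037,-0.031,0,0],[-0.037,-0.031,0,0],[-0.037,-0.031,0,0],[-0.037,-0.031,0,0],[-0.037,-0.031,0,0],[-0.03,-0.025,0,0],[-0.03,-0.025,0,0]]' 0.085 20; python3 -m handwheel '[[-0.02,-0.015,0,4],[-0.01,-0.008,0,8],[0,0,0,8.5],[0,0,0,8.5],[0,0,0,8.5],[0,0,0,8.5],[0,0,0,8.5],[0,0,0,8.5],[0,0,0,8.5],[0,0,0,6]]'; python3 - <<'E'
from h import *
s=r.sense(); i=r.snapshot('wrist'); print({k:s[k] for k in('time','tool_pos','tcp_rot','joint_pos')})
import pickle; pickle.dump(s,open('s1.pkl','wb')); cv2.imwrite('pics/w1.png',i[:,:,::-1])
E
```

```text
time: 1.15
tool_pos: [405.0, 158.1, 231.2]
tcp_rot: [180.0, 0.0, 154.8]
ft_force: [0.2, 0.5, 0.0]
finger_gap: 85.1
grip_force: 0.0
time: 2.15
tool_pos: [421.1, 125.9, 231.0]
tcp_rot: [-180.0, 0.0, 77.0]
ft_force: [-0.1, -0.2, 0.2]
finger_gap: 84.9
grip_force: 0.0
{'time': 2.15, 'tool_pos': array([421.08967859, 125.93436422, 231.02626103]), 'tcp_rot': array([-1.79976420e+02,  1.20249269e-02,  7.69742428e+01]), 'joint_pos': array([ 9.96213891e+00, -1.82078797e+01,  1.09378462e+02, -1.86132281e-03,
        8.88558218e+01,  2.29879362e+01])}
```

View pics/w1.png

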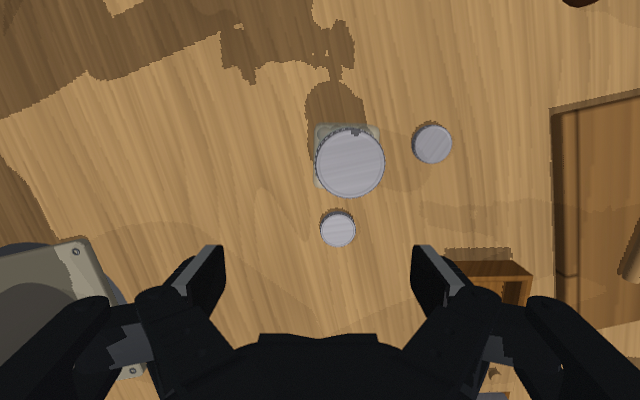

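The wrist view shows the large lid at (349,163) on its square body, whose back edge runs from (316,126) to (379,126). The two small lids are at (337,229) and (432,143), and the rack corner is near (500,275). I'll measure the lid centre in both the wrist and top views, and the rack in the top view.

```bash
python3 - <<'E'
from h import *
import pickle
s=pickle.load(open('s1.pkl','rb')); cw=cam('wrist',s); ct=cam('top')
w=cv2.imread('pics/w1.png');t=cv2.imread('pics/top0.png')
def lids(i,c,name,box):
    hsv=cv2.cvtColor(i,cv2.COLOR_BGR2HSV)
    m=((i[:,:,0].astype(int)-i[:,:,2]>3)&(i[:,:,2]>90)).astype(np.uint8)
    m=cv2.morphologyEx(m,cv2.MORPH_OPEN,np.ones((3,3)))
    for q in cv2.findContours(m,0,2)[0]:
        if cv2.contourArea(q)<80: continue
        (u,v),(a,b),_=cv2.fitEllipse(q)
        if box[0]<u<box[2] and box[1]<v<box[3]:
            e=cv2.convexHull(q).reshape(-1,2); P=plane(c,e,112); (x,y),rad=cv2.minEnclosingCircle(P[:,:2].astype(np.float32))
            print(name,np.round([u,v,a,b],1),'z112 fit',np.round(plane(c,[(u,v)],112)[0],1),'circ',x,y,rad)
lids(w,cw,'wrist',(280,100,470,250)); lids(t,ct,'top',(100,180,300,290))
# rack: brown mask in top
hsv=cv2.cvtColor(t,cv2.COLOR_BGR2HSV)
print(hsv[206,335],hsv[190,330],hsv[160,400],hsv[180,300],hsv[206,322], hsv[228,350])
x=cv2.resize(t[170:255,300:430],None,fx=6,fy=6,interpolation=cv2.INTER_CUBIC); cv2.imwrite('pics/rack.png',x[:510,:780])
y=cv2.resize(w[105:205,295:400],None,fx=5,fy=5,interpolation=cv2.INTER_CUBIC); cv2.imwrite('pics/jar.png',y)
E
```

```text
[ 14 152 154] [ 12 143  82] [ 16 112 218] [ 15 111 216] [ 14 151 149] [ 15 122 107]
```

View pics/rack.png

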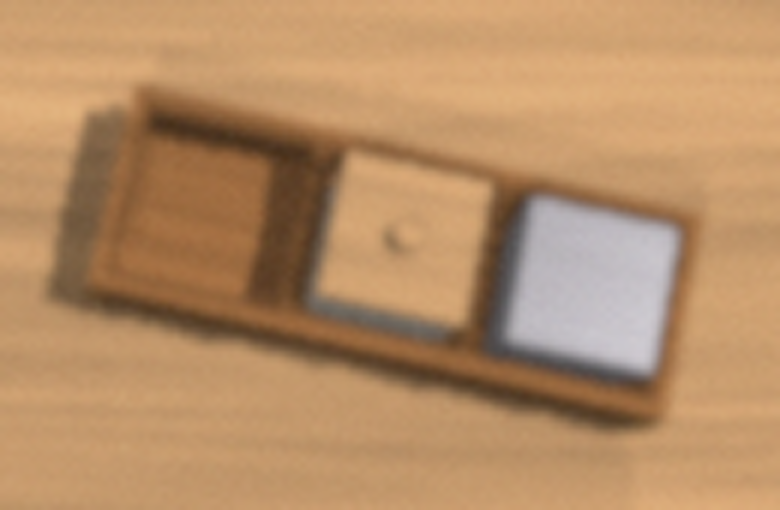

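View pics/jar.png

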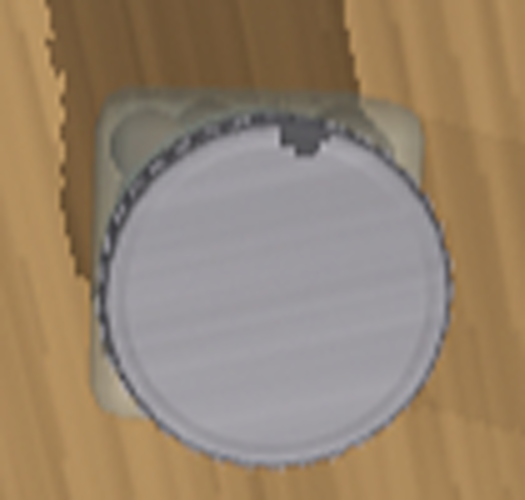

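In the jar crop the flat body top's back edge runs from (110,92) to (410,102), and the lid's top face is centred near (279,294). In the rack crop the outline corners are about (138,88), (700,212), (662,418) and (90,292).

```bash
python3 - <<'E'
from h import *
import pickle
s=pickle.load(open('s1.pkl','rb')); cw=cam('wrist',s); ct=cam('top')
w=cv2.imread('pics/w1.png');t=cv2.imread('pics/top0.png')
for i,c,n,(x0,y0,x1,y1) in((w,cw,'wrist',(300,110,400,210)),(t,ct,'top',(215,235,265,285))):
    h=cv2.cvtColor(i,cv2.COLOR_BGR2HSV)[y0:y1,x0:x1]; m=((h[:,:,1]<45)&(h[:,:,2]>110)).astype(np.uint8)
    m=cv2.morphologyEx(m,cv2.MORPH_OPEN,np.ones((3,3)))
    q=max(cv2.findContours(m,0,2)[0],key=cv2.contourArea); (u,v),ab,_=cv2.fitEllipse(cv2.convexHull(q)); u+=x0;v+=y0
    P=plane(c,(cv2.convexHull(q).reshape(-1,2)+[x0,y0]),112)[:,:2]
    print(n,round(u,1),round(v,1),ab,plane(c,[(u,v)],112)[0],cv2.minEnclosingCircle(P.astype(np.float32)))
e=lambda a:np.array(a)/5+[295,105]
B=plane(cw,e([(110,92),(410,102),(100,110),(93,405)]),74)[:,:2]
for a,b in((0,1),(2,3)): d=B[b]-B[a]; print('edge yaw',np.degrees(np.arctan2(d[1],d[0])),np.linalg.norm(d))
print('back edge mid',B[:2].mean(0))
C=plane(ct,np.array([(138,88),(700,212),(662,418),(90,292)])/6+[300,170],42)[:,:2]; print(C,C.mean(0))
for a,b in((0,1),(1,2),(2,3),(3,0)): d=C[b]-C[a]; print(np.degrees(np.arctan2(d[1],d[0])),np.linalg.norm(d))
yw=((C[0]-C[1])+(C[3]-C[2])); yw/=np.linalg.norm(yw); print('yaw',np.degrees(np.arctan2(yw[1],yw[0]))-90,'well',C.mean(0)+78*yw)
E
```

```text
wrist 350.4 163.0 (66.6077880859375, 72.75257873535156) [453.14980044 145.11925709 112.        ] ((452.41064453125, 145.99237060546875), 31.484228134155273)
top 239.1 258.1 (28.875797271728516, 32.49388885498047) [450.94789953 138.83277257 112.        ] ((450.2875671386719, 138.44705200195312), 36.58488464355469)
edge yaw -14.80791810254191 56.355022271084806
edge yaw -104.5189204517717 56.85925875423505
back edge mid [459.92071819 174.92346733]
[[ 641.96537057  -50.34260281]
 [ 593.7143001  -285.7792952 ]
 [ 507.16672475 -267.23516904]
 [ 555.14743303  -31.60519234]] [ 574.49845711 -158.74056485]
-101.58198466670225 240.33019353694982
167.90637138231696 88.51196198718198
78.49036919819831 240.46545341706826
-12.179008339718015 88.81691747757023
yaw -11.545797556771731 well [590.11024621 -82.31889226]
```

```bash
python3 -m handwheel '[[0.013,0.013,0,0],[0.0125,0.0135,0,0],[0,0,0,0]]'; cat > lid.py <<'E'
from h import *
import sys
s=r.sense(); i=r.snapshot('wrist')[:,:,::-1].copy(); cw=cam('wrist',s); cv2.imwrite(sys.argv[1],i); z=float(sys.argv[2])
h=cv2.cvtColor(i,cv2.COLOR_BGR2HSV); m=((h[:,:,1]<45)&(h[:,:,2]>110)).astype(np.uint8)
m=cv2.morphologyEx(m,cv2.MORPH_OPEN,np.ones((3,3))); p0=proj(cw,[[452.7,144.8,112]])[0]
for q in cv2.findContours(m,0,2)[0]:
    if cv2.contourArea(q)<800: continue
    hu=cv2.convexHull(q); (u,v),ab,_=cv2.fitEllipse(hu); P=plane(cw,[(u,v)],z)[0]
    c,rad=cv2.minEnclosingCircle(plane(cw,hu.reshape(-1,2),z)[:,:2].astype(np.float32))
    if rad<40: print('lid',(u,v),ab,P,c,rad)
print(s['time'],s['tool_pos'],s['tcp_rot'],s['joint_pos'])
E
python3 lid.py pics/w2.png 112
```

```text
time: 2.5
tool_pos: [453.5, 145.6, 231.0]
tcp_rot: [-180.0, -0.0, 77.5]
ft_force: [0.1, -0.7, 0.9]
finger_gap: 85.0
grip_force: 0.0
lid (58.40802001953125, 283.278076171875) (36.39456558227539, 57.357177734375) [190.36701223 112.35215609 112.        ] (190.72512817382812, 110.48404693603516) 27.66397476196289
lid (314.9494323730469, 249.99053955078125) (31.26561164855957, 34.223358154296875) [438.77499625  93.83874562 112.        ] (438.7099609375, 93.5411376953125) 15.753315925598145
lid (317.6528625488281, 194.21722412109375) (64.85356140136719, 66.55374908447266) [452.55618874 144.53189234 112.        ] (452.1329345703125, 143.7270050048828) 29.297462463378906
lid (407.833984375, 167.57908630371094) (34.771812438964844, 37.8531379699707) [532.36835626 150.74081218 112.        ] (532.2689208984375, 150.3914031982422) 15.77662181854248
2.5 [453.51794696 145.63211054 230.98867498] [-1.79987323e+02 -8.32899176e-03  7.74573086e+01] [ 1.16222311e+01 -1.20318827e+01  1.04284377e+02  1.27985204e-02
  8.77556624e+01  2.41644195e+01]
```

The lid measures (452.6,144.5) again, which agrees with the first view. From w1 the open fingertips stand about 14 mm behind the TCP, so the TCP refers to shut fingers. At a 60 mm gap the pads sit about 5 mm back, so I'll aim for TCP z of about 81.

```bash
python3 -m handwheel '[[-0.0013,-0.0007,0.02,0],[0,0,0.035,0],[0,0,0.035,0],[0,0,0.03,0],[0,0,0.02,0],[0,0,0.01,0],[0,0,0,0]]' 0.085 20; python3 -m handwheel '[[0,0,0,0],[0,0,0,0],[0,0,0,0],[0,0,0,0],[0,0,0,0],[0,0,0,0]]' 0.04 70
```

```text
time: 3.25
tool_pos: [450.3, 143.5, 80.0]
tcp_rot: [-179.8, 0.1, 77.3]
ft_force: [-0.3, 0.2, -0.4]
finger_gap: 85.2
grip_force: 0.0
time: 3.85
tool_pos: [453.3, 144.1, 83.4]
tcp_rot: [179.8, -0.1, 77.3]
ft_force: [-1.5, -2.2, 6.5]
finger_gap: 57.7
grip_force: 73.6
```

```bash
python3 -m handwheel '[[0,0,-0.003,0],[0,0,-0.008,0],[0,0,-0.015,0],[0,0,-0.02,0],[0,0,-0.02,0],[0,0,-0.02,0],[0,0,-0.012,0],[0,0,-0.004,0],[0,0,0,0],[0,0,0,0]]' - 80; python3 -c "
from h import *
s=r.sense();print(s['tool_pos'],s['tcp_rot'],s['ft_force'],s['wrist_torque'],s['joint_pos'])
i=r.snapshot('wrist')[:,:,::-1];j=r.snapshot('scene')[:,:,::-1]
cv2.imwrite('pics/w3.png',np.hstack([cv2.resize(i,(480,300)),cv2.resize(j[90:240,280:440],(320,300),interpolation=2)]));cv2.imwrite('pics/w3r.png',i)"
```

```text
time: 4.85
tool_pos: [451.1, 143.8, 182.1]
tcp_rot: [-179.9, 0.0, 77.3]
ft_force: [-0.5, -0.6, -6.2]
finger_gap: 57.9
grip_force: 86.7
[451.07944009 143.79936017 182.13066561] [-1.79903044e+02  4.37997324e-02  7.73138859e+01] [-0.53668201 -0.59905048 -6.16593315] [0.04068395 0.04563154 0.00570582] [ 1.14736526e+01 -1.08017844e+01  1.08346707e+02 -2.83239987e-04
  8.25614670e+01  2.41598406e+01]
```

View pics/w3.png

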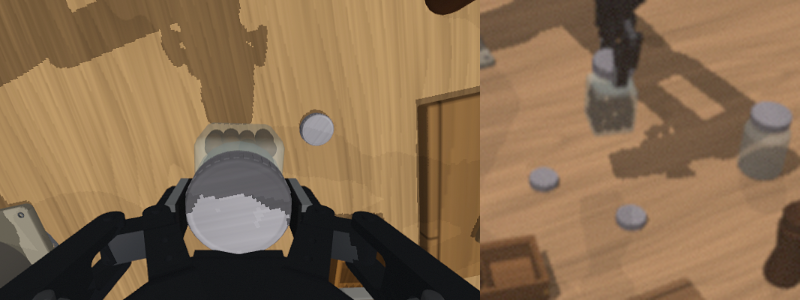

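The jar hangs from the lid, upright in the grip; the load is about 6 N. The small lid is still at (316,128) in the left half, out of the way. I'll carry the jar beside the well so the wrist camera can see the well up and to the right.

```bash
python3 -m handwheel '[[-0.005,0.002,0,0],[-0.012,0.006,0,0],[-0.02,0.009,0,0],[-0.025,0.012,0,0],[-0.03,0.013,0,0],[-0.03,0.013,0,0],[-0.03,0.013,0,0],[-0.03,0.014,0,0],[-0.025,0.012,0,0],[-0.02,0.01,0,0]]'; python3 -m handwheel '[[-0.014,0.006,0,0],[-0.007,0.004,0,0],[-0.002,0.001,0,0],[0,0,0,0],[0,0,0,0],[0,0,0,0]]';  python3 -c "
from h import *
import pickle
s=r.sense();print(s['tool_pos'],s['tcp_rot'],s['ft_force'],s['joint_pos'])
i=r.snapshot('wrist')[:,:,::-1];pickle.dump(s,open('s4.pkl','wb'));cv2.imwrite('pics/w4.png',i)
cv2.imwrite('pics/w4v.png',cv2.resize(i[50:350,200:600],(800,600),interpolation=2))"
```

```text
time: 5.95
tool_pos: [503.1, -103.3, 183.1]
tcp_rot: [-180.0, 0.0, 77.2]
ft_force: [1.1, 0.2, -4.4]
finger_gap: 58.0
grip_force: 86.7
time: 6.55
tool_pos: [509.0, -124.4, 183.3]
tcp_rot: [-180.0, -0.0, 77.4]
ft_force: [-0.0, 0.1, -5.6]
finger_gap: 57.6
grip_force: 86.7
[ 509.02183219 -124.35686935  183.31753938] [-1.79996264e+02 -1.06435224e-02  7.73814441e+01] [-0.04164768  0.05460808 -5.58797776] [-1.93432445e+01 -2.75924531e+00  1.00826769e+02  1.02339869e-02
  8.19374334e+01 -6.72612477e+00]
```

View pics/w4v.png

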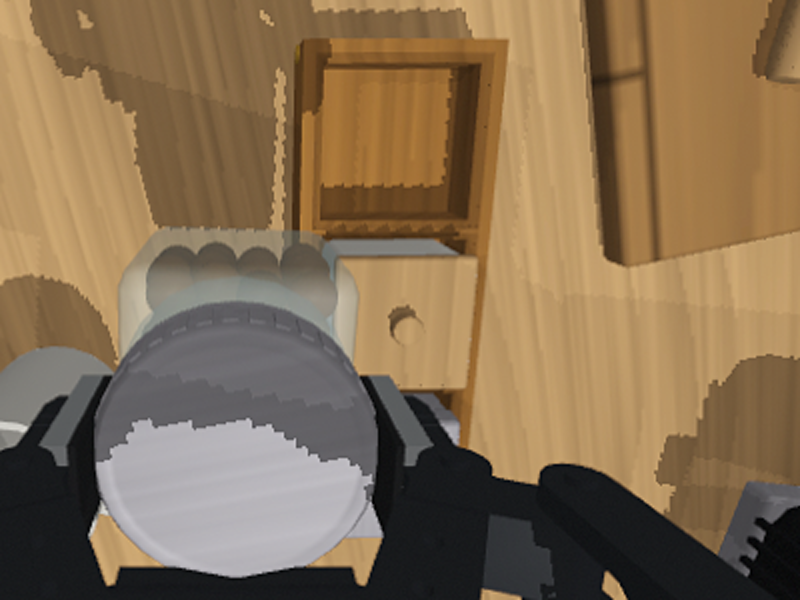

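In w4v the rack's top end corners are at about (302,40) and (508,40), and its right outer edge runs to about (468,440). The well's inner mouth is about x 322–482, y 65–220.

```bash
python3 - <<'E'
from h import *
import pickle
s=pickle.load(open('s4.pkl','rb')); cw=cam('wrist',s)
f=lambda a:np.array(a,float)/2+[200,50]
C=plane(cw,f([(302,40),(508,40),(468,440),(296,220)]),42)[:,:2]; print(C)
ang=lambda d:np.degrees(np.arctan2(d[1],d[0]))
print('end',ang(C[1]-C[0]),np.linalg.norm(C[1]-C[0]),'right',ang(C[1]-C[2])-90,'left',ang(C[0]-C[3])-90)
for yaw in(-11.5,-12.2):
    y=np.array([-np.sin(np.radians(yaw)),np.cos(np.radians(yaw))]); print('well',C[:2].mean(0)-44*y)
# jar body back edge in view, flat top z ~ 74+base
B=plane(cw,f([(150,231),(320,231)]),74+102)[:,:2]; print('jar back edge',ang(B[1]-B[0]),B.mean(0))
# floor edges lit
i=cv2.imread('pics/w4.png')
print(proj(cw,[[590,-82,42],[590,-82,8]])*2-[400,100])
E
```

```text
[[ 558.44904883  -30.47978474]
 [ 644.76507848  -49.29166291]
 [ 604.43010556 -233.96807175]
 [ 540.94160337 -105.59383281]]
end -12.294892648603561 88.34219680251243 right -12.32043532336391 left -13.12015703610004
well [592.83487454 -83.00241083]
well [592.30877261 -82.89202317]
jar back edge -12.59907972959753 [517.41698201 -83.33562135]
[[394.00610555 144.4616752 ]
 [377.19009429 142.65196326]]
```

```bash
python3 - <<'E'
from h import *
import pickle
s=pickle.load(open('s4.pkl','rb')); cw=cam('wrist',s)
f=lambda a:np.array(a,float)/2+[200,50]
ang=lambda d:np.degrees(np.arctan2(d[1],d[0]))
i=cv2.imread('pics/w4.png')
B=plane(cw,f([(150,231),(320,231)]),102)[:,:2]; print('base back edge',ang(B[1]-B[0]),np.linalg.norm(B[1]-B[0]),'centre',B.mean(0)-32*np.array([.218,.976]))
print('lid',plane(cw,f([(237,440),(98,440),(376,440),(237,575)]),214))
g=cv2.resize(i[50:350,200:600],(800,600),interpolation=2).astype(int)
for x in(160,190,240,290,315): print(x,[int(v) for v in g[222:242:2,x,0]])
E
```

```text
base back edge -12.599079729597499 61.589410426962246 centre [ 507.79417216 -126.22861067]
lid [[ 510.02804313 -118.29870657  214.        ]
 [ 483.00046827 -112.30283247  214.        ]
 [ 537.03494215 -124.37250862  214.        ]
 [ 503.09308723 -149.44323909  214.        ]]
160 [61, 59, 50, 79, 105, 109, 110, 111, 112, 112]
190 [59, 54, 66, 93, 108, 110, 109, 109, 108, 108]
240 [64, 63, 60, 73, 100, 112, 111, 110, 111, 110]
290 [70, 69, 69, 70, 81, 90, 88, 89, 89, 89]
315 [43, 43, 39, 38, 49, 55, 71, 83, 84, 83]
```

```bash
python3 -m handwheel '[[0.005,0.006,0,-0.5],[0.0095,0.0115,0,-0.5],[0.012,0.0145,0,-0.5],[0.012,0.0145,0,0],[0.011,0.013,0,0],[0.007,0.0085,0,0],[0.003,0.0038,0,0],[0,0,0,0],[0,0,0,0],[0,0,0,0]]';  cat > st.py <<'E'
from h import *
import pickle,sys
S=[]
for k in range(int(sys.argv[2]) if len(sys.argv)>2 else 3): s=r.sense();S.append(s);i=r.snapshot('wrist')[:,:,::-1]
for k in('tool_pos','tcp_rot','ft_force','wrist_torque'): print(k,np.round([q[k] for q in S],2).tolist())
print(s['time'],s['joint_pos'].round(1),s['finger_gap']); pickle.dump(s,open('s.pkl','wb'));cv2.imwrite(sys.argv[1],i)
E
python3 st.py pics/w5.png
```

```text
time: 7.6
tool_pos: [590.9, -81.7, 183.3]
tcp_rot: [-180.0, 0.0, 78.8]
ft_force: [0.2, 0.1, -5.5]
finger_gap: 57.7
grip_force: 86.9
tool_pos [[590.86, -81.73, 183.29], [590.93, -81.73, 183.34], [590.99, -81.7, 183.4]]
tcp_rot [[-179.98, 0.01, 78.79], [-179.99, 0.01, 78.78], [180.0, 0.0, 78.78]]
ft_force [[0.17, 0.08, -5.54], [0.47, -0.3, -5.02], [-0.01, -1.05, -4.56]]
wrist_torque [[0.02, 0.01, -0.0], [0.01, -0.02, 0.02], [0.0, 0.02, 0.03]]
7.7 [-12.8   8.4  89.2  -0.   82.3  -1.6] 57.57795603367634
```

```bash
python3 -m handwheel '[[0,0.0008,0.008,0],[0,0,0.015,0],[0,0,0.015,0],[0,0,0.01,0],[0,0,0.006,0],[0,0,0.004,0],[0,0,0.003,0],[0,0,0,0],[0,0,0,0]]'; python3 st.py pics/w6.png 2; python3 -c "
import cv2;i=cv2.imread('pics/w6.png');cv2.imwrite('pics/w6v.png',cv2.resize(i[40:300,150:500],(800,594),interpolation=2))"
```

```text
time: 8.65
tool_pos: [593.2, -81.6, 124.2]
tcp_rot: [179.8, -0.0, 78.8]
ft_force: [-1.9, 1.4, 6.1]
finger_gap: 57.5
grip_force: 87.8
tool_pos [[593.22, -81.6, 124.15], [593.22, -81.57, 124.06]]
tcp_rot [[179.85, -0.01, 78.81], [179.84, -0.01, 78.82]]
ft_force [[-1.93, 1.43, 6.07], [-0.85, 1.32, 7.27]]
wrist_torque [[0.24, 0.64, -0.01], [0.21, 0.5, -0.07]]
8.7 [-12.7  11.3  92.4   0.   76.1  -1.6] 57.456480573994334
```

View pics/w6v.png

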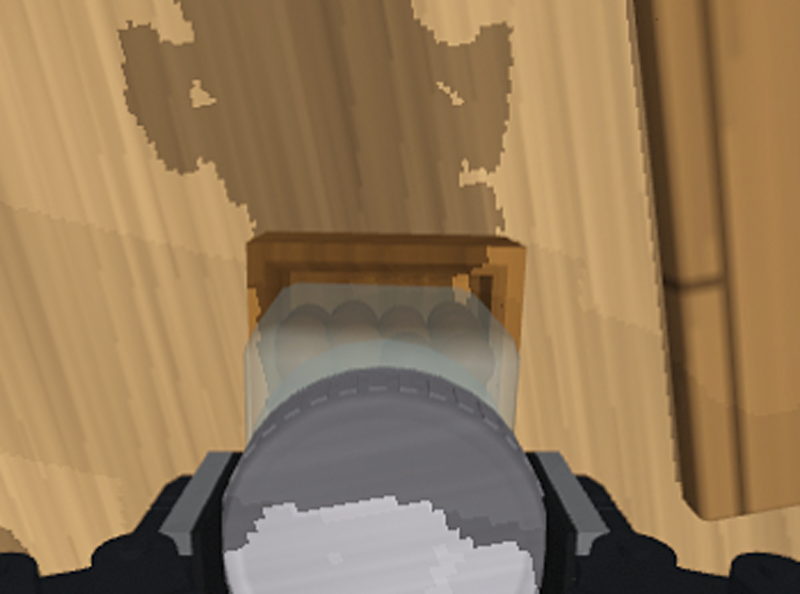

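The base sits on the well's bevel, with about 12 N of contact. Base edge x runs 285–480 (middle about 382), while the rack's outer middle is about 386. Both that and the torque say the jar is about 1.5 mm too far toward −x, so I'll shift +y in the tool frame and feel downward gently.

```bash
python3 -m handwheel '[[0,0.0008,-0.001,0],[0.0003,0.0007,0,0],[0,0,0.002,0],[0,0,0.002,0],[0,0,0.002,0],[0,0,0,0]]'; python3 st.py pics/w7.png 2
```

```text
time: 9.35
tool_pos: [593.1, -81.4, 116.3]
tcp_rot: [-179.9, -0.0, 78.8]
ft_force: [-0.1, 0.4, -5.4]
finger_gap: 57.8
grip_force: 87.6
tool_pos [[593.09, -81.41, 116.35], [593.25, -81.45, 116.68]]
tcp_rot [[-179.92, -0.0, 78.81], [-179.94, 0.0, 78.81]]
ft_force [[-0.09, 0.41, -5.39], [-0.52, -0.08, -6.07]]
wrist_torque [[0.06, 0.02, 0.03], [-0.03, -0.01, -0.01]]
9.4 [-12.7  12.   92.5  -0.   75.6  -1.5] 57.85128818131371
```

The jar has dropped into the mouth and hangs free. I'll continue down.

```bash
python3 -m handwheel '[[0,0,0.004,0],[0,0,0.005,0],[0,0,0.005,0],[0,0,0.004,0],[0,0,0.002,0],[0,0,0,0],[0,0,0,0]]'; python3 st.py pics/w8.png 2
```

```text
time: 10.15
tool_pos: [593.7, -81.5, 97.4]
tcp_rot: [180.0, 0.0, 78.8]
ft_force: [-1.4, -0.2, -5.3]
finger_gap: 57.6
grip_force: 87.6
tool_pos [[593.7, -81.48, 97.36], [593.83, -81.54, 97.55]]
tcp_rot [[180.0, 0.0, 78.81], [179.98, 0.0, 78.81]]
ft_force [[-1.38, -0.24, -5.31], [-0.2, -0.0, -4.78]]
wrist_torque [[-0.01, -0.06, -0.02], [0.01, -0.04, 0.07]]
10.2 [-12.7  13.1  93.3   0.   73.6  -1.5] 57.45591298651697
```

```bash
python3 -m handwheel '[[0,0,0.003,0],[0,0,0.002,0],[0,0,0.001,0],[0,0,0.001,0],[0,0,0.001,0],[0,0,0,0],[0,0,0,0]]'; python3 st.py pics/w9.png 2
```

```text
time: 10.95
tool_pos: [594.3, -81.7, 91.5]
tcp_rot: [179.9, 0.0, 78.8]
ft_force: [-6.0, 1.3, 10.9]
finger_gap: 57.6
grip_force: 89.1
tool_pos [[594.32, -81.72, 91.54], [594.32, -81.74, 91.55]]
tcp_rot [[179.9, 0.01, 78.82], [179.9, 0.01, 78.81]]
ft_force [[-5.98, 1.3, 10.89], [-6.73, 1.23, 10.81]]
wrist_torque [[0.18, 1.22, 0.0], [0.2, 1.23, -0.01]]
11.0 [-12.7  13.5  93.5  -0.   72.9  -1.5] 57.52807522305284
```

z = 91.5 matches home: the grip reading was 83.4 with the jar on the worktop, plus 8 mm for the well floor. Force on the tool is about −6 N in x, so I'll ease the side load and start turning in steps while watching the torque.

```bash
python3 -m handwheel '[[0,-0.0008,0,0],[0,-0.0007,0,0],[0,0,0.0005,0],[0,0,0,0]]' - 105;python3 st.py pics/w10.png 1; for k in 1; do python3 -m handwheel '[[0,0,0,-2],[0,0,0,-4],[0,0,0,-4],[0,0,0,-4],[0,0,0,-4],[0,0,0,-2],[0,0,0,0]]'; done; python3 st.py pics/w11.png 2
```

```text
time: 11.45
tool_pos: [593.7, -81.6, 91.6]
tcp_rot: [179.8, 0.0, 78.8]
ft_force: [-3.9, 0.3, 11.0]
finger_gap: 57.0
grip_force: 110.4
tool_pos [[593.74, -81.59, 91.61]]
tcp_rot [[179.78, 0.01, 78.82]]
ft_force [[-3.93, 0.29, 11.04]]
wrist_torque [[0.06, 0.73, 0.01]]
11.45 [-12.7  13.3  93.8  -0.   72.8  -1.5] 57.012552361126154
time: 12.2
tool_pos: [594.5, -82.0, 91.8]
tcp_rot: [179.7, 0.1, 98.9]
ft_force: [-0.0, 0.2, 8.1]
finger_gap: 57.0
grip_force: 110.1
tool_pos [[594.53, -82.04, 91.79], [594.56, -82.01, 91.84]]
tcp_rot [[179.71, 0.14, 98.87], [179.7, 0.14, 98.82]]
ft_force [[-0.01, 0.17, 8.06], [0.02, -0.92, 7.83]]
wrist_torque [[-0.13, 0.18, -0.06], [-0.14, 0.22, -0.02]]
12.25 [-12.7  13.3  93.7  -0.   72.7 -21.6] 57.02177088353004
```

```bash
python3 -m handwheel '[[0,0,0,-3],[0,0,0,-4],[0,0,0,-4],[0,0,0,-4],[0,0,0,-4]]'; python3 st.py pics/w12.png 2;  python3 -m handwheel '[[0,0,0,-3],[0,0,0,-4],[0,0,0,-3],[0,0,0,-3]]'; python3 st.py pics/w13.png 2
```

```text
time: 12.8
tool_pos: [594.8, -82.0, 92.0]
tcp_rot: [179.7, 0.2, 118.0]
ft_force: [0.4, -1.7, 9.0]
finger_gap: 57.2
grip_force: 110.1
tool_pos [[594.79, -82.02, 92.01], [594.8, -82.02, 92.03]]
tcp_rot [[179.74, 0.24, 117.96], [179.74, 0.25, 118.22]]
ft_force [[0.38, -1.66, 9.03], [0.37, -0.85, 8.65]]
wrist_torque [[-0.2, 0.07, -0.15], [-0.15, 0.1, -0.02]]
12.85 [-12.7  13.3  93.7  -0.   72.7 -41. ] 57.221424650133024
time: 13.3
tool_pos: [594.9, -81.9, 92.2]
tcp_rot: [179.8, 0.3, 130.9]
ft_force: [0.1, -0.4, 9.4]
finger_gap: 57.2
grip_force: 110.1
tool_pos [[594.94, -81.92, 92.17], [594.94, -81.94, 92.18]]
tcp_rot [[179.78, 0.3, 130.92], [179.78, 0.31, 131.12]]
ft_force [[0.14, -0.42, 9.39], [-1.06, -1.0, 8.9]]
wrist_torque [[-0.04, 0.08, -0.15], [-0.09, 0.06, -0.08]]
13.35 [-12.7  13.3  93.7  -0.   72.7 -53.8] 57.24715166994428
```

```bash
python3 -m handwheel '[[0,0,0,-3],[0,0,0,-4],[0,0,0,-3]]'; python3 st.py pics/w14.png 1;  python3 -m handwheel '[[0,0,0,-3],[0,0,0,-3],[0,0,0,-4]]'; python3 st.py pics/w15.png 1;  python3 -m handwheel '[[0,0,0,-2],[0,0,0,-2],[0,0,0,-2]]'; python3 st.py pics/w16.png 2
```

```text
time: 13.7
tool_pos: [595.0, -81.8, 92.3]
tcp_rot: [179.8, 0.3, 141.0]
ft_force: [0.4, -0.5, 9.9]
finger_gap: 57.2
grip_force: 110.2
tool_pos [[594.97, -81.84, 92.27]]
tcp_rot [[179.83, 0.34, 140.96]]
ft_force [[0.43, -0.48, 9.92]]
wrist_torque [[-0.0, 0.05, -0.1]]
13.7 [-12.7  13.3  93.7   0.   72.7 -63.7] 57.16944198716003
time: 14.05
tool_pos: [595.0, -81.8, 92.3]
tcp_rot: [179.9, 0.4, 150.9]
ft_force: [-0.8, -0.5, 9.9]
finger_gap: 57.0
grip_force: 110.3
tool_pos [[594.99, -81.83, 92.31]]
tcp_rot [[179.89, 0.36, 150.93]]
ft_force [[-0.83, -0.47, 9.88]]
wrist_torque [[0.0, 0.1, -0.11]]
14.05 [-12.7  13.2  93.7   0.   72.7 -73.7] 57.015708679323346
time: 14.4
tool_pos: [595.0, -81.8, 92.3]
tcp_rot: [179.9, 0.4, 156.9]
ft_force: [0.4, -0.1, 10.0]
finger_gap: 57.2
grip_force: 110.3
tool_pos [[595.01, -81.8, 92.34], [595.01, -81.81, 92.32]]
tcp_rot [[179.92, 0.38, 156.89], [179.93, 0.38, 157.02]]
ft_force [[0.39, -0.11, 10.05], [-0.16, -0.75, 9.77]]
wrist_torque [[0.04, 0.12, -0.13], [0.04, 0.08, -0.13]]
14.45 [-12.7  13.2  93.7   0.   72.7 -79.7] 57.24646452971266
```

The lid rose and then levelled off from about 60° on, and 78° is now turned, so the threads should be free. I'll unload by small steps and watch whether the jar's weight of about 6 N hangs on the lid.

```bash
python3 -m handwheel '[[0,0,-0.001,0],[0,0,-0.001,0],[0,0,0,0]]'; python3 -m handwheel '[[0,0,-0.001,0],[0,0,-0.0005,0],[0,0,0,0],[0,0,0,0]]'; python3 st.py pics/w17.png 3
```

```text
time: 14.8
tool_pos: [593.6, -81.5, 92.4]
tcp_rot: [180.0, 0.2, 156.8]
ft_force: [1.3, -0.1, 6.3]
finger_gap: 57.2
grip_force: 111.1
time: 15.2
tool_pos: [592.3, -81.2, 92.4]
tcp_rot: [180.0, 0.0, 156.8]
ft_force: [1.1, 0.1, 3.5]
finger_gap: 57.1
grip_force: 111.3
tool_pos [[592.27, -81.22, 92.41], [592.23, -81.22, 92.38], [592.27, -81.24, 92.42]]
tcp_rot [[180.0, 0.01, 156.81], [180.0, 0.01, 156.81], [180.0, 0.01, 156.81]]
ft_force [[1.11, 0.07, 3.46], [1.16, 0.23, 3.56], [1.0, -0.12, 3.95]]
wrist_torque [[-0.01, -0.14, -0.05], [-0.07, -0.22, 0.01], [0.01, -0.14, -0.03]]
15.3 [-12.7  13.2  93.8  -0.   73.  -79.5] 57.26286054368919
```

```bash
python3 -m handwheel '[[0,0,-0.001,0],[0,0,-0.001,0],[0,0,0,0],[0,0,0,0]]'; python3 -m handwheel '[[0,0,-0.001,0],[0,0,-0.0005,0],[0,0,0,0],[0,0,0,0]]'; python3 st.py pics/w18.png 3
```

```text
time: 15.75
tool_pos: [591.7, -81.2, 93.8]
tcp_rot: [-180.0, -0.1, 156.8]
ft_force: [1.2, -0.3, -1.9]
finger_gap: 56.9
grip_force: 111.6
time: 16.15
tool_pos: [592.2, -81.2, 95.9]
tcp_rot: [-180.0, 0.0, 156.8]
ft_force: [0.6, -0.5, -0.5]
finger_gap: 57.2
grip_force: 111.5
tool_pos [[592.19, -81.2, 95.87], [592.21, -81.23, 95.89], [592.2, -81.2, 95.88]]
tcp_rot [[-180.0, 0.0, 156.81], [-180.0, 0.01, 156.81], [-180.0, 0.01, 156.81]]
ft_force [[0.6, -0.49, -0.52], [0.53, -1.26, -0.08], [0.57, -1.18, 0.69]]
wrist_torque [[-0.09, -0.07, -0.05], [-0.1, -0.07, -0.04], [-0.13, -0.03, -0.04]]
16.25 [-12.7  13.   93.6  -0.   73.4 -79.5] 57.246331399577706
```

The lid is free, with about 0 N hanging on it. I'll raise it to z ≈ 119, about 27 mm above the seated height.

```bash
python3 -m handwheel '[[0,0,-0.002,0],[0,0,-0.004,0],[0,0,-0.005,0],[0,0,-0.005,0],[0,0,-0.004,0],[0,0,-0.002,0],[0,0,-0.001,0],[0,0,0,0],[0,0,0,0],[0,0,0,0]]'; python3 st.py pics/w19.png 2; python3 -c "
from h import *
i=cv2.imread('pics/w19.png');j=r.snapshot('scene')[:,:,::-1];t=r.snapshot('top')[:,:,::-1]
v=np.hstack([cv2.resize(j[120:270,190:340],(400,300),interpolation=2),cv2.resize(t[160:310,220:420],(400,300),interpolation=2)])
cv2.imwrite('pics/f.png',np.vstack([v,cv2.resize(i[40:340,100:540],(800,300),interpolation=2)]))"
```

```text
time: 17.3
tool_pos: [591.9, -81.2, 118.5]
tcp_rot: [-180.0, -0.0, 156.8]
ft_force: [0.6, 0.4, -0.1]
finger_gap: 57.3
grip_force: 111.7
tool_pos [[591.95, -81.18, 118.48], [591.99, -81.16, 118.49]]
tcp_rot [[-179.99, -0.03, 156.81], [-180.0, -0.03, 156.81]]
ft_force [[0.58, 0.41, -0.14], [-0.04, 0.77, -0.06]]
wrist_torque [[-0.02, 0.0, 0.05], [0.05, 0.03, -0.01]]
17.35 [-12.7  11.6  92.7   0.   75.7 -79.5] 57.43602690521657
```

View pics/f.png

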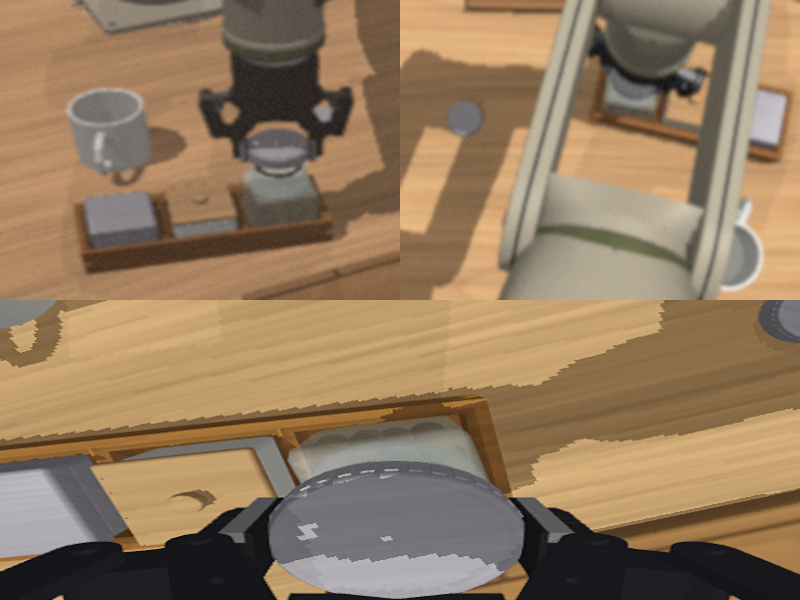

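The picture shows the lid level in the gripper at (277,150), above the open jar at (283,195), which sits down in its well. The salt box, tin and mug are undisturbed. Handing in.

```bash
python3 -c "
from bench import r
print(r.hand_in())"
```

```text
the job is handed in; nothing more can be done
None
```

The job is handed in: the jar stands home in the empty well, and the lid, unscrewed by a 78° turn, is held level and still about 27 mm above where it sat on the jar (lower edge about 16 mm above the rim), at about 17 s of the 48 s allowed.

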